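# Index a board carriage under the inspection camera

### The arm

A 6-joint arm with a two-finger parallel gripper is mounted at the origin on the work surface. World frame = base frame: x ahead of the robot, y to its left, z up, the work surface at z = 0. Lengths are in m, angles in rad, forces in N, time in s.
With the tool pointing down it reaches from about 0.35 to 0.975 m from the base axis. Payload 4.9 kg.
Tool frame: the origin (TCP) lies midway between the tips of the shut fingers; the grasp point (between the pads) lies arm.grasp_offset behind it (arm.grasp_offset is the distance from the TCP to the grasp point, in m); z points along the fingers, y is the line along which they close (so a half turn about z gives the same grasp; the last joint's range is limited). The gripper opens to 85 mm and grips with 20 to 120 N. Pads are 22 mm wide; open, the fingers measure 114 mm over their backs; the gripper's body (76 mm by 85 mm) begins 54 mm behind the grasp point. The pads swing forward as they close: fully open they stand 13 mm farther back than shut.
Start: joints at [1.109, 0.053, 1.613, -0, 1.476, -0.119], TCP at [0.21, 0.589, 0.231] pointing down, gripper open.
Joint ranges: [-3.01, 3.01], [-1.01, 2.22], [0.06, 2.58], [-1.02, 4.17], [0.09, 2.62], [-3.14, 3.14]. Speed limits (rad/s): [2.57, 2.57, 3.14, 3.14, 3.14, 3.14].

### API

Orientations are given as a rotation vector (axis times angle).
In Python, from station import monitor, optics, arm gives the robot as it stands. The module is installed in compiled form; this text tells all that it offers.
- The arm moves only by the tool step_arm, never from a script. Its argument "increments" is a list that holds one entry, the list of rows, each a list of 7 numbers: the shift along the tool's x, y, z in mm, then the turn, a rotation vector about the tool's x, y, z in rad, then the opening, from 0 (shut) to 1 (fully open). In form: [[[tx, ty, tz, rx, ry, rz, hand], ...]]. A call has 1 to 10 rows; each row shifts and turns the commanded pose from where the row before left it, along the tool's axes as they then stand; what a row does not reach is not made up. A row lasts 1/12 s, in which the tool goes at most 41.7 mm and 7.16 degrees, less where a joint would pass 70% of its speed; a pose out of reach is approached as far as the arm can. A call with a gripper value outside its range is refused whole. The fingers move at their own pace and stop on an object; "squeeze" is the grip in N (left out, the last holds). Time passes only in rows, so rows that do not move let the fingers close. It gives the time, the measured TCP pose, the force, the opening and the grip force at its end, in the units of the state.
- monitor.get_state(): the state, without advancing time (a new reading comes with each control period).
- optics.grab_frame(name): name is "scene" or "top" or "wrist"; returns (picture, depth): 384x512x3 uint8, red, green, blue; 384x512 float32, m along the optical axis (not along the pixel's ray), 0 where there is no reading.
- optics.camera_info(name): a dict with "camera_matrix" (3x3 intrinsics, pixels), "k1" (the pictures are not rectified: a ray, as slopes to the right and down, at radius r is drawn at 1 + k1 r^2 times it, then the intrinsics apply), "rvec" (rotation vector, rad) and "tvec" (3), from world to camera coordinates, as OpenCV has them. Camera axes: x right, y down, z forward; pixel columns grow to the right and rows downward; lengths in m; the calibration is good to about 2 mm. A picture is of the moment at which its call begins: read the wrist's pose just before it. camera_info takes no time and is no camera call; for the wrist camera it gives the pose at the moment of the call.
- arm.close_job(): hands the job in; it is judged then, once.
The state is a dict: "clock": time; "joints": joint angles; "dq": joint speeds; "tau": joint torques, N m; "tool_pos": TCP position; "ee_rot": TCP orientation; "wrist_force": force on the tool from outside, world axes, zero at the start; "ft_torque": the same for the moment, N m; "grip_width": finger opening in m; "finger_force": force on a finger pad.
Only numpy, scipy, OpenCV 4.12 (cv2) and the standard library are available. Lean on these libraries where they do the work, as an engineer would, in place of code of your own. Each camera call takes 0.05 s, during which the arm holds its last target. There are 200 camera calls.

### The job

Turn the lock knob of the board slide clockwise until it clicks past its detent and its cam is out of the way, then take the board carriage by its handle and slide it along the rail until its ball drops into the notch of the camera clip. Stop in that notch, do not run on past it, and finish while still holding the handle firmly gripped with the carriage seated in the notch. Leave the other things on the bench where they are.

Things in the scene. Friction and masses are not known exactly. Their poses are not given: they have to be found in the camera images.
- carriage: aluminium carriage plate on the rail, 170 mm across it, 60 mm along it, 30 to 40 mm above the table; carries a black handle and a green board (top below 47 mm). Origin at table height, mid-length of the plate. Own y: along the rail, the way it has to slide (120 to 205 mm, to the robot's left); own x: across, away from the robot. Slides with about 1 N; the lock's cam stops it within about 15 mm
- handle (a point): grip point of the carriage's black handle, an upright block 22 x 22 mm (sides along carriage x and y) from 40 to 90 mm above the table; the point is on its axis, 68 mm above the table. All sides are free for the fingers above 47 mm
- ball (a point): lowest point of the spring ball under the far end of the carriage, 105 mm in carriage x beyond the handle and at the same carriage y as the handle; a small steel cap on the plate stands above it. Seated: the ball has the same y as the notch in the clip's frame
- knob (a joint): turn of the lock knob, rad: 0 locked (starts at 0 to 0.1), grows clockwise seen from above, end stop at 1.4. The detent resists with about 0.1 N m from 0.3 to its crest at 0.65; from 0.9 on it has clicked past and the carriage is free. It stays where it is left
- knob_grip (a point): grip point of the lock knob, on its upright axis, 66 mm above the table: a black bar 44 mm long, 14 mm wide, from 48 to 80 mm above the table, its length along carriage x at joint value 0 and turning with the knob. Below it a steel quarter-disc cam, 55 mm radius, 30 to 40 mm above the table. The knob stands 95 mm in carriage -x from the handle's path
- clip: camera clip across the far side of the rail, at a place that varies: two rounded steel ridges with the notch between them, a thin upright pointer plate in line with the notch 34 mm farther in x, and a small inspection camera on a post, 127 mm high over the table. Origin at the notch's middle, 12 mm above the table; axes parallel to the carriage's
- notch (a point): the notch, 24 mm above the table over the clip's origin. The ridges' crests lie 9 mm before and after it along the rail; the ball starts to climb about 18 mm before it and takes about 4 to 8 N of push to pass a crest. Between the crests the ball draws the free carriage with 2 to 5 N to within about 1.5 mm of the middle, so that a loosened grip lets it seat itself
- solder_spool: bystander: reel of solder, 48 mm across, 36 mm high, standing on its end on the table; leave it alone. Origin at the middle of its underside
- relay: bystander: small blue block, 24 x 30 x 18 mm high, lying on the slide's base plate near its robot-side edge; leave it alone. Origin at the middle of its underside
- flux_bottle: bystander: white bottle, 40 mm across, 85 mm high, on the table; leave it alone. Origin at the middle of its underside
- screwdriver: bystander: screwdriver, 170 mm long, on the table; leave it alone. Origin at the middle of its underside
- parts_tray: bystander: divided grey tray, 100 x 75 x 25 mm, on the table; leave it alone. Origin at the middle of its underside
- meter: bystander: hand multimeter, 140 x 72 x 39 mm, on the table; leave it alone. Origin at the middle of its underside
- heat_sink: bystander: finned aluminium heat sink, 30 x 36 x 19 mm, lying on the slide's base plate near its right robot-side corner; leave it alone. Origin at the middle of its underside
Mind the look-alikes: they are no part of the job. What is meant by the clip is not pink, and is the larger of those in its own colour.

How it is judged:
By the outcome, as a careful person would: the job done as asked, in the order asked, and still so for the second after the job is handed in, while the arm keeps its last pose, push and grip.
It also fails if it takes over 58 s, if anything falls off the work surface, if the arm or the gripper's body presses on something with over 40 N, if the wrist force passes 120 N, or if a joint passes its speed limit or range.

## Working session

There is one attempt and no reset: what is moved stays moved. The work goes in short steps, Python scripts to look and compute and a tool call to move; the robot and the scene stay as the last step left them, time stands still between calls to the robot, and variables do not carry over. Pictures are saved under pics/ and viewed, at most 10 in all, crops included, and the job is handed in when it is done.

Besides the shell and the picture viewer there is one more tool, called after ">>>" as name([rows], argument=value, ...), one row to a line, values as JSON. step_arm: Moves the arm, as the interface text tells. Its arguments: {"type":"object","properties":{"increments":{"type":"array","items":{"type":"array","items":{"type":"array","items":{"type":"number"}}}},"squeeze":{"type":"number"}},"required":["increments"]}

```bash
mkdir -p pics
cat > h.py <<'E'
import numpy as np,cv2
from station import monitor,optics,arm
from scipy.spatial.transform import Rotation as R
def save(n,f):
    p,d=optics.grab_frame(n); i=optics.camera_info(n)
    cv2.imwrite(f'pics/{f}.png',p[:,:,::-1]); np.savez(f'pics/{f}.npz',d=d,K=i['camera_matrix'],k1=i['k1'],r=i['rvec'],t=i['tvec'])
def ray(f,u,v):
    z=np.load(f'pics/{f}.npz');K=z['K'];k=float(z['k1'])
    s=np.array([(u-K[0,2])/K[0,0],(v-K[1,2])/K[1,1]]);q=s.copy()
    for _ in range(20): q=s/(1+k*(q@q))
    M=R.from_rotvec(z['r'].ravel()).as_matrix();t=z['t'].ravel()
    return -M.T@t, M.T@np.array([q[0],q[1],1]), float(z['d'][int(v),int(u)])
def atz(f,u,v,h):
    o,r,_=ray(f,u,v); return o+r*(h-o[2])/r[2]
def dep(f,u,v):
    o,r,d=ray(f,u,v); return o+r*d
def proj(f,P):
    z=np.load(f'pics/{f}.npz');M=R.from_rotvec(z['r'].ravel()).as_matrix();c=M@np.array(P)+z['t'].ravel()
    q=c[:2]/c[2];q=q*(1+float(z['k1'])*(q@q));K=z['K'];return np.array([K[0,0]*q[0]+K[0,2],K[1,1]*q[1]+K[1,2]])
E
python3 - <<'E'
from h import *
save('top','top');save('scene','scene')
a=cv2.imread('pics/top.png');b=cv2.imread('pics/scene.png')
cv2.imwrite('pics/t2.png',cv2.resize(a,(800,600),interpolation=cv2.INTER_CUBIC));cv2.imwrite('pics/s2.png',cv2.resize(b,(800,600),interpolation=cv2.INTER_CUBIC))
print(arm.grasp_offset,monitor.get_state())
for f in('top','scene'):
  print(f,ray(f,256,192))
E
```

```text
0.0187 {'clock': 0.1, 'joints': array([ 1.10900650e+00,  5.33197972e-02,  1.61415139e+00, -3.39936035e-05,
        1.47603176e+00, -1.18994690e-01]), 'dq': array([ 5.09731822e-05, -3.06449154e-03, -3.50184739e-03,  1.73334371e-03,
       -3.34559961e-03,  8.90282276e-04]), 'tau': array([ 5.31807609e-05, -3.94900882e+01, -3.71364641e+01, -1.30934059e-04,
        3.90463712e-03,  2.34780020e-05]), 'tool_pos': array([0.20982467, 0.58811974, 0.23017119]), 'ee_rot': array([-5.35735786e-01, -3.09505258e+00,  2.88980083e-03]), 'wrist_force': array([ 1.4598935 ,  0.52547974, -0.1259382 ]), 'ft_torque': array([ 0.01259361, -0.04875737, -0.01311413]), 'finger_force': 0.0, 'grip_width': 0.08491121473510982}
top (array([ 0.2510352 , -0.05274322,  1.15707852]), array([ 0.20274821, -0.02041933, -0.97910673]), 1.1327168941497803)
scene (array([ 1.03392535, -0.77865617,  0.65518643]), array([-0.47079292,  0.67551702, -0.56760619]), 1.1340699195861816)
```

View pics/t2.png

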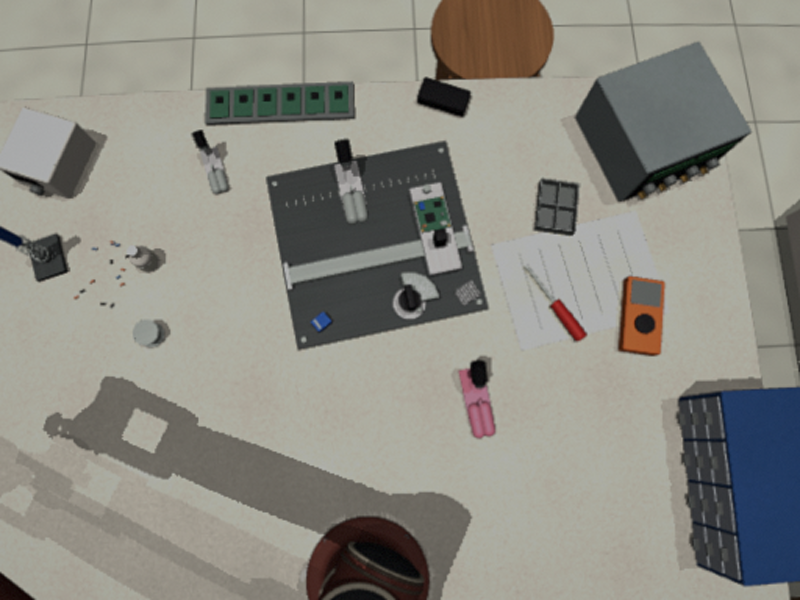

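View pics/s2.png

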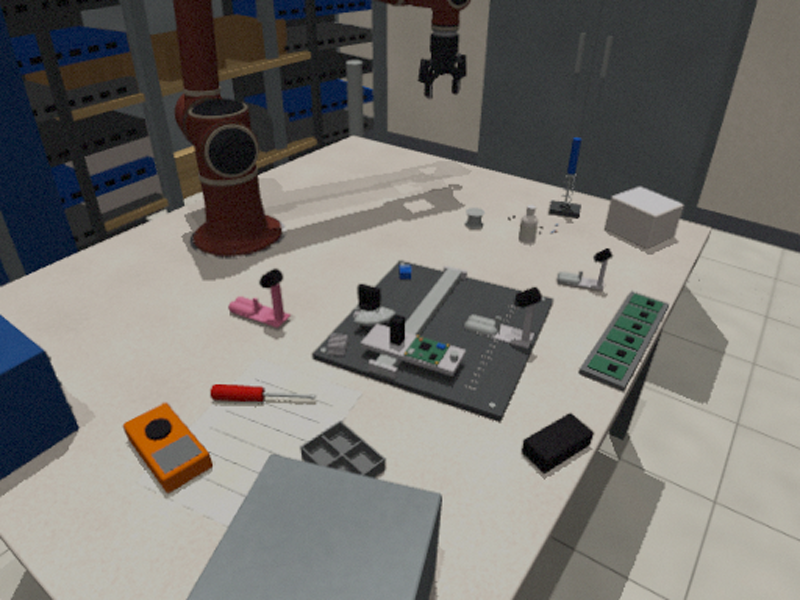

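The top view shows the slide's base plate at (270–485, 145–345), the handle near (440,237), the knob near (409,297), and the large grey clip on the plate at (350,185). A smaller grey clip at (212,165) and a pink one are the decoys. I'll enlarge this area.

Run:
```python
from h import *
a=cv2.imread('pics/top.png')[85:230,165:320]
cv2.imwrite('pics/t3.png',cv2.resize(a,None,fx=4,fy=4,interpolation=cv2.INTER_CUBIC))
```

```text
(no output)
```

View pics/t3.png

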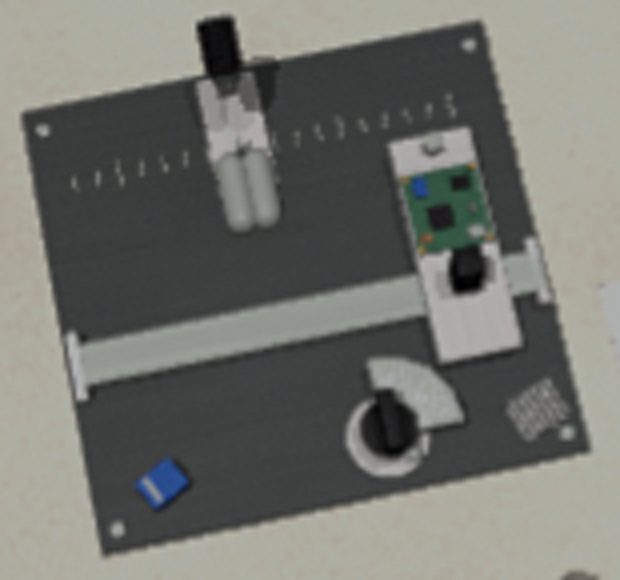

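The crop shows the handle top at (467,264), the knob bar at about (390,422), the two ridges with the groove between them at about (249,190), the cap at (432,147), and screws at (468,45), (43,130), (567,432) and (117,530).

Run:
```python
from h import *
c=lambda u,v,z:atz('top',165+u/4,85+v/4,z)
s=[c(u,v,.012) for u,v in((468,45),(43,130),(567,432),(117,530))]
y1=s[1]-s[0];y2=s[3]-s[2];x1=s[0]-s[2];x2=s[1]-s[3]
for y in(y1,y2):print('yaw y',np.arctan2(-y[0],y[1]),np.linalg.norm(y))
for x in(x1,x2):print('yaw x',np.arctan2(x[1],x[0]),np.linalg.norm(x))
h=c(467,264,.09);k=c(390,422,.08);n=c(249,190,.027);b=c(432,147,.043)
print(h,k,n,b)
for yaw in(.19,):
  M=np.array([[np.cos(yaw),np.sin(yaw)],[-np.sin(yaw),np.cos(yaw)]])
  for p in(h,k,n,b):print(M@(p-h)[:2])
print(optics.camera_info('wrist'))
```

```text
yaw y 0.1714625482100884 0.3299084326959896
yaw y 0.17728452534428488 0.33124017386086213
yaw x 0.17633830929990835 0.30957050974523204
yaw x 0.17205086665488178 0.31149534576643534
[ 0.58453223 -0.15089918  0.09      ] [ 0.47752768 -0.09306212  0.08      ] [0.66763478 0.00082064 0.027     ] [ 0.68974146 -0.13473628  0.043     ]
[0. 0.]
[-0.09415588  0.07700501]
[0.11026069 0.13329485]
[ 0.10636841 -0.00399766]
{'camera_matrix': array([[272.8748641 ,   0.        , 258.59196248],
       [  0.        , 272.8748641 , 194.09035239],
       [  0.        ,   0.        ,   1.        ]]), 'k1': 0.00542059920994381, 'rvec': array([-2.36098863, -1.66438714, -0.24699384]), 'tvec': array([-0.62391295, -0.0370026 ,  0.3786819 ])}
```

>>> step_arm([
  [[0, 0, 0, 0, 0, -0.103, 1], [0, 0, 0, 0, 0, -0.103, 1], [0, 0, 0, 0, 0, -0.103, 1], [0, 0, 0, 0, 0, -0.103, 1], [0, 0, 0, 0, 0, -0.105, 1], [-7.3, -36, 0, 0, 0, 0, 1], [-7.3, -36, 0, 0, 0, 0, 1], [-7.3, -36, 0, 0, 0, 0, 1], [-7.3, -36, 0, 0, 0, 0, 1], [-7.3, -36, 0, 0, 0, 0, 1]],
])

```text
clock: 0.93
tool_pos: [0.2772, 0.4159, 0.2306]
ee_rot: [0.274, -3.129, 0.001]
wrist_force: [0.2, -1.0, -0.6]
grip_width: 0.0854
finger_force: 0.0
```

>>> step_arm([
  [[-7.3, -36, 0, 0, 0, 0, 1], [-7.3, -36, 0, 0, 0, 0, 1], [-7.3, -36, 0, 0, 0, 0, 1], [-7.3, -36, 0, 0, 0, 0, 1], [-7.3, -36, 0, 0, 0, 0, 1], [-7.3, -36, 0, 0, 0, 0, 1], [-7.3, -36, 0, 0, 0, 0, 1], [-7.3, -36, 0, 0, 0, 0, 1], [-7.3, -36, 0, 0, 0, 0, 1], [-7.3, -36, 0, 0, 0, 0, 1]],
])

```text
clock: 1.77
tool_pos: [0.4115, 0.074, 0.231]
ee_rot: [-0.273, 3.129, 0.0]
wrist_force: [0.7, 0.1, 0.3]
grip_width: 0.0854
finger_force: 0.0
```

>>> step_arm([
  [[-7.3, -36, 0, 0, 0, 0, 1], [-7.3, -36, 0, 0, 0, 0, 1], [-7.3, -36, 0, 0, 0, 0, 1], [-7.3, -34, 0, 0, 0, 0, 1], [-7.3, -30, 0, 0, 0, 0, 1], [0, 0, 0, 0, 0, 0, 1], [0, 0, 0, 0, 0, 0, 1]],
])

```text
clock: 2.35
tool_pos: [0.4771, -0.0885, 0.2306]
ee_rot: [0.269, -3.128, -0.002]
wrist_force: [0.0, 0.8, -0.3]
grip_width: 0.0856
finger_force: 0.0
```

```bash
cat >> h.py <<'E'
YAW=.174
def tool():
    s=monitor.get_state();m=R.from_rotvec(s['ee_rot']).as_matrix()
    print('t',s['clock'],'tcp',s['tool_pos'].round(4),'F',s['wrist_force'].round(1),'w',s['grip_width'].round(4),'g',round(float(s['finger_force']),1),'yawy',round(np.arctan2(-m[0,1],m[1,1]),4),'z',m[:,2].round(3))
    return s['tool_pos'],m
def go(P):
    p,m=tool(); print('tool mm',(m.T@(np.array(P)-p)*1000).round(1))
E
python3 - <<'E'
from h import *
tool();save('wrist','w1')
a=cv2.imread('pics/w1.png');cv2.imwrite('pics/w1b.png',cv2.resize(a,(800,600),interpolation=cv2.INTER_CUBIC))
print(ray('w1',256,192))
E
```

```text
Traceback (most recent call last):
  File "h.py", line 23, in tool
    print('t',s['clock'],'tcp',s['tool_pos'].round(4),'F',s['wrist_force'].round(1),'w',s['grip_width'].round(4),'g',round(float(s['finger_force']),1),'yawy',round(np.arctan2(-m[0,1],m[1,1]),4),'z',m[:,2].round(3))
                                                                                        ^^^^^^^^^^^^^^^^^^^^^
AttributeError: 'float' object has no attribute 'round'
```

```bash
sed -i "s/s\['grip_width'\].round(4)/round(s['grip_width'],4)/" h.py
python3 - <<'E'
from h import *
tool();save('wrist','w1')
a=cv2.imread('pics/w1.png');cv2.imwrite('pics/w1b.png',cv2.resize(a,(800,600),interpolation=cv2.INTER_CUBIC))
print(ray('w1',256,192))
E
```

```text
t 2.35 tcp [ 0.4771 -0.0885  0.2306] F [ 0.   0.8 -0.3] w 0.0856 g 0.0 yawy 0.1714 z [-0.002  0.001 -1.   ]
(array([ 0.4030925 , -0.10056497,  0.37287535]), array([ 0.28097271,  0.04113177, -0.95891158]), 0.30602312088012695)
```

View pics/w1b.png

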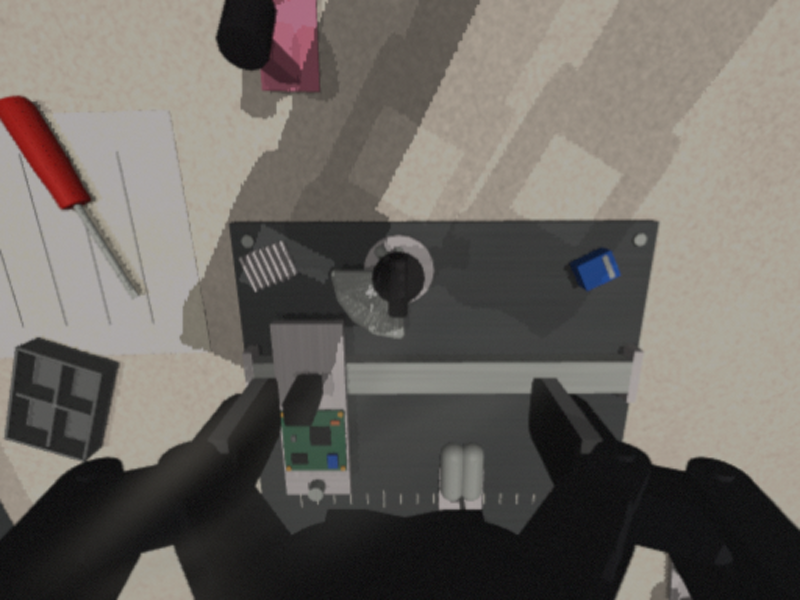

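The wrist view shows the knob at about (399,285), the handle at (303,390), the groove at (462,470) and the cap at (317,492). I'll enlarge it.

Run:
```python
from h import *
a=cv2.imread('pics/w1.png')[145:335,165:325]
a=cv2.convertScaleAbs(a,alpha=1.7,beta=15)
cv2.imwrite('pics/w1c.png',cv2.resize(a,None,fx=3,fy=3,interpolation=cv2.INTER_CUBIC))
```

```text
(no output)
```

View pics/w1c.png

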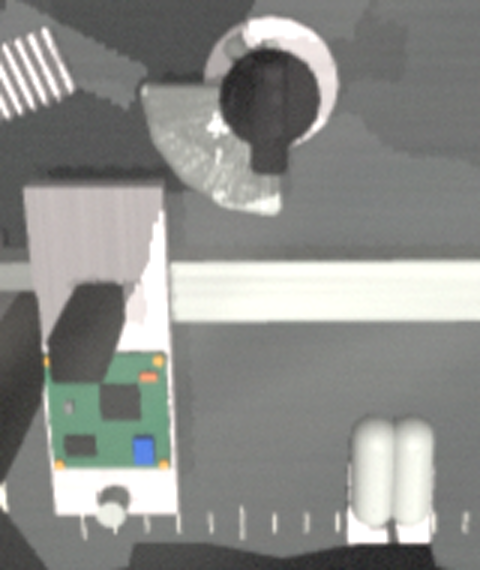

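The crop shows the knob bar top centred near (271,110), the groove line at column 393 for rows 420–525, the handle top near (77,350) and the cap near (112,510).

Run:
```python
from h import *
M=np.array([[np.cos(YAW),np.sin(YAW)],[-np.sin(YAW),np.cos(YAW)]])
c=lambda u,v,z:atz('w1',165+u/3,145+v/3,z)
D=lambda u,v:dep('w1',165+u/3,145+v/3)
q=lambda P:((proj('w1',P)-[165,145])*3).round(0)
h=np.array([.5845,-.1509,.09]);k=np.array([.4775,-.0931,.08])
print('proj',q(h),q(k),q([h[0],h[1],.04]))
print('depth knob',D(271,115),D(271,90),'handle',D(77,355),D(77,340),'plate',D(90,230),'ridge',D(372,470),D(393,470),D(414,470),'cap',D(111,513))
r=lambda P:(M@P[:2]*1000).round(1)
print('carr frame: top-cam handle',r(h),'knob',r(k))
print('wrist knob',r(c(271,110,.08)),'handle',r(c(77,350,.09)),'groove',r(c(393,440,.024)),r(c(393,500,.024)),'cap',r(c(112,500,.044)),'plate edges',r(c(28,200,.04)),r(c(163,200,.04)),r(c(55,500,.04)),r(c(177,500,.04)))
print('rail',r(c(175,263,.03)),r(c(475,262,.03)), 'top groove',r(np.array([.6676,.0008])))
```

```text
proj [ 73. 353.] [265. 110.] [100. 294.]
depth knob [ 0.47914766 -0.09042926  0.08004985] [ 0.46980209 -0.09202737  0.08017143] handle [ 0.58479669 -0.14905301  0.09050163] [ 0.57921587 -0.14999816  0.08890728] plate [ 0.55417836 -0.15828115  0.04064858] ridge [ 0.66468075 -0.00795969  0.0280664 ] [0.66661582 0.00386395 0.02310988] [0.66278606 0.01347621 0.02578729] cap [ 0.69208133 -0.13131922  0.05105162]
carr frame: top-cam handle [ 549.5 -249.8] knob [ 454.2 -174.4]
wrist knob [ 454.4 -172. ] handle [ 548.3 -248. ] groove [ 638.7 -112.4] [ 674.7 -111. ] cap [ 657.4 -250. ] plate edges [ 504.6 -277.9] [ 504.7 -219.4] [ 660.7 -278.8] [ 660.9 -219.2]
rail [ 539.2 -216.8] [538.9 -79.6] top groove [ 657.7 -114.8]
```

>>> step_arm([
  [[0.3, -3.3, 30, 0, 0, 0, 1], [0, 0, 36, 0, 0, 0, 1], [0, 0, 36, 0, 0, 0, 0.8], [0, 0, 32, 0, 0, 0, 0.7], [0, 0, 24, 0, 0, 0, 0.6], [0, 0, 14, 0, 0, 0, 0.6], [0, 0, 6.5, 0, 0, 0, 0.6], [0, 0, 0, 0, 0, 0, 0.6], [0, 0, 0, 0, 0, 0, 0.6]],
], squeeze=40)

```text
clock: 3.15
tool_pos: [0.4778, -0.09, 0.0535]
ee_rot: [-0.275, 3.129, -0.0]
wrist_force: [0.3, 0.3, -0.0]
grip_width: 0.0513
finger_force: 0.0
```

>>> step_arm([
  [[0, 0, 0, 0, 0, 0, 0.3], [0, 0, 0, 0, 0, 0, 0], [0, 0, 0, 0, 0, 0, 0], [0, 0, 0, 0, 0, 0, 0], [0, 0, 0, 0, 0, 0, 0], [0, 0, 0, 0, 0, 0, 0]],
])

```text
clock: 3.65
tool_pos: [0.479, -0.0927, 0.0547]
ee_rot: [-0.273, 3.127, -0.008]
wrist_force: [0.2, -6.7, 1.0]
grip_width: 0.0131
finger_force: 42.4
```

```bash
python3 -c "
from h import *
tool();print(monitor.get_state()['ft_torque'])"
```

```text
t 3.65 tcp [ 0.479  -0.0927  0.0547] F [ 0.2 -6.7  1. ] w 0.0131 g 42.4 yawy 0.1742 z [ 0.003 -0.005 -1.   ]
[-0.78560284  0.04783616  0.04055609]
```

>>> step_arm([
  [[0, -1.2, 0, 0, 0, 0.05, 0], [0, 0, 0, 0, 0, 0.11, 0], [0, 0, 0, 0, 0, 0.11, 0], [0, 0, 0, 0, 0, 0.11, 0], [0, 0, 0, 0, 0, 0.11, 0], [0, 0, 0, 0, 0, 0.11, 0], [0, 0, 0, 0, 0, 0.11, 0], [0, 0, 0, 0, 0, 0.11, 0], [0, 0, 0, 0, 0, 0.11, 0], [0, 0, 0, 0, 0, 0.11, 0]],
], squeeze=60)

```text
clock: 4.48
tool_pos: [0.48, -0.0903, 0.0547]
ee_rot: [1.325, 2.844, 0.009]
wrist_force: [4.0, 8.8, 2.1]
grip_width: 0.0127
finger_force: 63.4
```

>>> step_arm([
  [[0, 0, 0, 0, 0, 0.11, 0], [0, 0, 0, 0, 0, 0, 0], [0, 0, 0, 0, 0, 0, 0]],
])

```text
clock: 4.73
tool_pos: [0.4803, -0.0901, 0.0547]
ee_rot: [1.472, 2.771, 0.01]
wrist_force: [4.9, 8.6, 1.6]
grip_width: 0.0129
finger_force: 63.3
```

```bash
python3 -c "
from h import *
tool();print(monitor.get_state()['ft_torque'])"
```

```text
t 4.7333 tcp [ 0.4803 -0.0901  0.0547] F [4.9 8.6 1.6] w 0.0129 g 63.3 yawy -0.9769 z [ 0.006  0.004 -1.   ]
[ 1.36829891 -0.84531198  0.01083999]
```

>>> step_arm([
  [[0, 0, 0, 0, 0, 0, 0.3], [0, 0, 0, 0, 0, 0, 0.6], [0, 0, 0, 0, 0, 0, 0.6], [0, 0, 0, 0, 0, 0, 0.6], [0, 0, -15, 0, 0, 0, 0.6], [0, 0, -35, 0, 0, 0, 0.6], [0, 0, -40, 0, 0, -0.12, 0.7], [0, 0, -40, 0, 0, -0.12, 0.7], [0, 0, -20, 0, 0, -0.12, 0.7], [0, 0, 0, 0, 0, -0.12, 0.7]],
])

```text
clock: 5.57
tool_pos: [0.4809, -0.0932, 0.2101]
ee_rot: [0.759, 3.036, -0.002]
wrist_force: [0.4, 0.2, 0.2]
grip_width: 0.0598
finger_force: 0.0
```

>>> step_arm([
  [[0, 0, 0, 0, 0, -0.12, 0.7], [0, 0, 0, 0, 0, -0.12, 0.7], [0, 0, 0, 0, 0, -0.12, 0.7], [0, 0, 0, 0, 0, -0.12, 0.7], [0, 0, 0, 0, 0, -0.12, 0.7], [0, 0, 0, 0, 0, -0.07, 0.7], [0, 0, 0, 0, 0, 0, 0.7]],
])

```text
clock: 6.15
tool_pos: [0.4776, -0.092, 0.2027]
ee_rot: [0.274, -3.129, 0.0]
wrist_force: [0.2, -0.0, -0.1]
grip_width: 0.0597
finger_force: 0.0
```

Run:
```python
from h import *
tool();save('wrist','w2')
a=cv2.convertScaleAbs(cv2.imread('pics/w2.png'),alpha=1.5,beta=10);cv2.imwrite('pics/w2b.png',cv2.resize(a,(800,600),interpolation=cv2.INTER_CUBIC))
```

```text
t 6.15 tcp [ 0.4776 -0.092   0.2027] F [ 0.2 -0.  -0.1] w 0.0597 g 0.0 yawy 0.1749 z [-0. -0. -1.]
```

View pics/w2b.png

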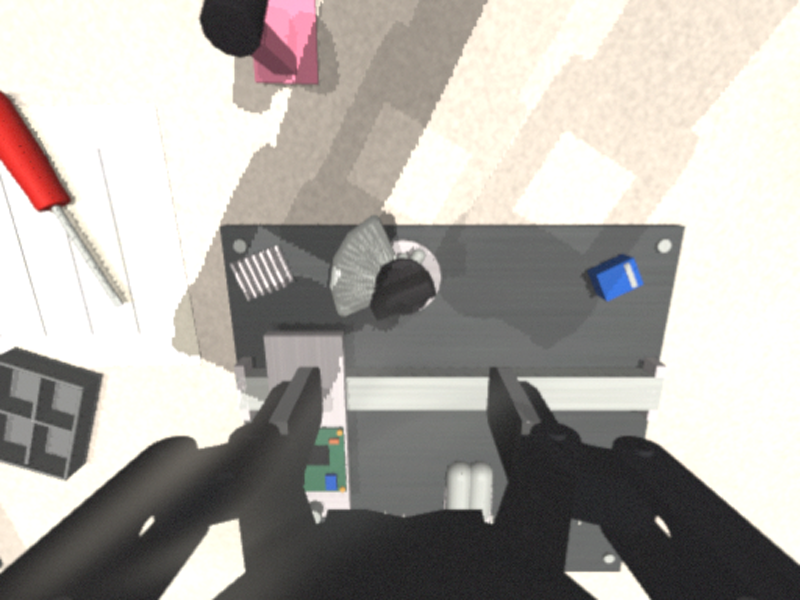

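The knob and cam have turned by about 1.15 rad, the bar now lies oblique at (405,285), and the carriage hasn't moved. Next is the handle.

>>> step_arm([
  [[-31.5, -25, 0, 0, 0, 0, 0.7], [-31.5, -25, 0, 0, 0, 0, 0.7], [-31.5, -25.4, 0, 0, 0, 0, 0.7], [0, 0, 20, 0, 0, 0, 0.7], [0, 0, 36, 0, 0, 0, 0.7], [0, 0, 36, 0, 0, 0, 0.7], [0, 0, 30, 0, 0, 0, 0.7], [0, 0, 20, 0, 0, 0, 0.7], [0, 0, 9.7, 0, 0, 0, 0.7], [0, 0, 0, 0, 0, 0, 0.7]],
])

```text
clock: 7.03
tool_pos: [0.5818, -0.149, 0.0479]
ee_rot: [0.271, -3.125, -0.004]
wrist_force: [-0.6, 0.2, 0.4]
grip_width: 0.0597
finger_force: 0.0
```

>>> step_arm([
  [[0, 0, 0, 0, 0, 0, 0.3], [0, 0, 0, 0, 0, 0, 0], [0, 0, 0, 0, 0, 0, 0], [0, 0, 0, 0, 0, 0, 0], [0, 0, 0, 0, 0, 0, 0]],
], squeeze=60)

```text
clock: 7.45
tool_pos: [0.5856, -0.1504, 0.0539]
ee_rot: [-0.273, 3.126, -0.003]
wrist_force: [-0.6, -1.2, 5.7]
grip_width: 0.0214
finger_force: 59.6
```

Run:
```python
from h import *
p,m=tool();M=np.array([[np.cos(YAW),np.sin(YAW)],[-np.sin(YAW),np.cos(YAW)]]);print(M@p[:2])
```

```text
t 7.45 tcp [ 0.5856 -0.1504  0.0539] F [-0.6 -1.2  5.7] w 0.0214 g 59.6 yawy 0.1741 z [ 0.004 -0.002 -1.   ]
[ 0.55073894 -0.24951409]
```

>>> step_arm([
  [[0, 4, 0, 0, 0, 0, 0], [0, 8, 0, 0, 0, 0, 0], [0, 14, 0, 0, 0, 0, 0], [0, 18, 0, 0, 0, 0, 0], [0, 20, 0, 0, 0, 0, 0], [0, 18, 0, 0, 0, 0, 0], [0, 14, 0, 0, 0, 0, 0], [0, 8, 0, 0, 0, 0, 0], [0, 4, 0, 0, 0, 0, 0], [0, 0, 0, 0, 0, 0, 0]],
])

```text
clock: 8.28
tool_pos: [0.5665, -0.0425, 0.0538]
ee_rot: [-0.275, 3.126, -0.001]
wrist_force: [-1.7, -0.6, 8.7]
grip_width: 0.0214
finger_force: 60.2
```

```bash
cat >> h.py <<'E'
MC=np.array([[np.cos(YAW),np.sin(YAW)],[-np.sin(YAW),np.cos(YAW)]])
def st():
    p,m=tool();print('carr',(MC@p[:2]*1000).round(1),'Fcarr',(MC@monitor.get_state()['wrist_force'][:2]).round(2))
E
python3 - <<'E'
from h import *
st();save('top','t4');save('scene','s4')
a=cv2.imread('pics/t4.png')[85:185,165:290];b=cv2.imread('pics/s4.png')[160:280,215:365]
A=cv2.resize(a,(500,400),interpolation=cv2.INTER_CUBIC);B=cv2.resize(b,None,fx=3,fy=3,interpolation=cv2.INTER_CUBIC)
cv2.imwrite('pics/c4.png',cv2.resize(b,(750,600),interpolation=cv2.INTER_CUBIC));cv2.imwrite('pics/c4t.png',A)
E
```

```text
t 8.2833 tcp [ 0.5665 -0.0425  0.0538] F [-1.7 -0.6  8.7] w 0.0214 g 60.2 yawy 0.1752 z [ 0.003 -0.001 -1.   ]
carr [ 550.6 -139.9] Fcarr [-1.75 -0.26]
```

View pics/c4.png

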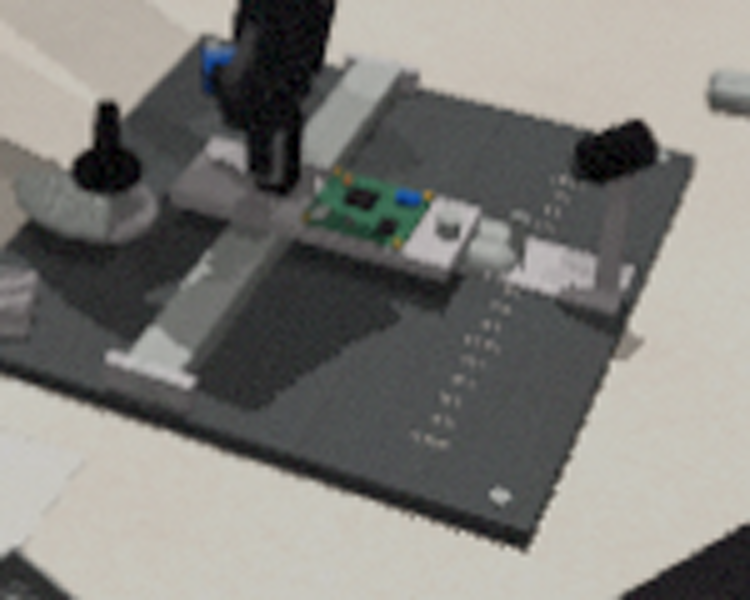

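The carriage slid freely with the handle held, and the cap is just short of the ridges. Next I'll feel for the ridge in small steps.

>>> step_arm([
  [[0, 3, 0, 0, 0, 0, 0], [0, 3, 0, 0, 0, 0, 0], [0, 0, 0, 0, 0, 0, 0]],
])

```text
clock: 8.63
tool_pos: [0.5656, -0.0373, 0.0538]
ee_rot: [-0.273, 3.126, -0.002]
wrist_force: [-1.7, 0.0, 9.5]
grip_width: 0.0213
finger_force: 60.3
```

>>> step_arm([
  [[0, 2, 0, 0, 0, 0, 0], [0, 2, 0, 0, 0, 0, 0], [0, 0, 0, 0, 0, 0, 0]],
])

```text
clock: 8.88
tool_pos: [0.565, -0.0338, 0.0539]
ee_rot: [-0.273, 3.126, -0.003]
wrist_force: [-1.7, -0.6, 9.1]
grip_width: 0.0214
finger_force: 60.2
```

>>> step_arm([
  [[0, 1.5, 0, 0, 0, 0, 0], [0, 1.5, 0, 0, 0, 0, 0], [0, 0, 0, 0, 0, 0, 0]],
])

```text
clock: 9.13
tool_pos: [0.5646, -0.0317, 0.0539]
ee_rot: [-0.273, 3.126, -0.005]
wrist_force: [-1.1, -4.2, 7.1]
grip_width: 0.0215
finger_force: 60.1
```

>>> step_arm([
  [[0, 1.5, 0, 0, 0, 0, 0], [0, 1.5, 0, 0, 0, 0, 0], [0, 0, 0, 0, 0, 0, 0]],
])

```text
clock: 9.38
tool_pos: [0.564, -0.0286, 0.0539]
ee_rot: [-0.273, 3.126, -0.004]
wrist_force: [-2.9, -4.0, 8.2]
grip_width: 0.0213
finger_force: 60.2
```

>>> step_arm([
  [[0, 1, 0, 0, 0, 0, 0], [0, 1, 0, 0, 0, 0, 0], [0, 0, 0, 0, 0, 0, 0]],
])

```text
clock: 9.63
tool_pos: [0.5636, -0.0264, 0.0539]
ee_rot: [-0.273, 3.126, -0.003]
wrist_force: [-2.9, -2.3, 8.8]
grip_width: 0.0214
finger_force: 60.2
```

```bash
python3 -c "
from h import *
st()"
```

```text
t 9.6333 tcp [ 0.5636 -0.0264  0.0539] F [-2.9 -2.3  8.8] w 0.0214 g 60.2 yawy 0.1741 z [ 0.004 -0.002 -1.   ]
carr [ 550.5 -123.5] Fcarr [-3.29 -1.78]
```

>>> step_arm([
  [[0, 1, 0, 0, 0, 0, 0], [0, 1, 0, 0, 0, 0, 0], [0, 0, 0, 0, 0, 0, 0]],
])

```text
clock: 9.88
tool_pos: [0.5632, -0.024, 0.0538]
ee_rot: [-0.273, 3.127, -0.002]
wrist_force: [-2.8, -1.3, 9.8]
grip_width: 0.0212
finger_force: 60.3
```

>>> step_arm([
  [[0, 1, 0, 0, 0, 0, 0], [0, 1, 0, 0, 0, 0, 0], [0, 0, 0, 0, 0, 0, 0]],
])

```text
clock: 10.13
tool_pos: [0.5628, -0.0217, 0.0538]
ee_rot: [-0.273, 3.127, -0.002]
wrist_force: [-3.5, -0.2, 9.0]
grip_width: 0.0214
finger_force: 60.3
```

>>> step_arm([
  [[0, 1, 0, 0, 0, 0, 0], [0, 1, 0, 0, 0, 0, 0], [0, 0, 0, 0, 0, 0, 0]],
])

```text
clock: 10.38
tool_pos: [0.5624, -0.0195, 0.0539]
ee_rot: [-0.273, 3.127, -0.001]
wrist_force: [-3.7, 1.2, 10.0]
grip_width: 0.0208
finger_force: 60.4
```

>>> step_arm([
  [[0, 1, 0, 0, 0, 0, 0], [0, 1, 0, 0, 0, 0, 0], [0, 0, 0, 0, 0, 0, 0]],
])

```text
clock: 10.63
tool_pos: [0.5621, -0.0175, 0.0538]
ee_rot: [-0.273, 3.127, -0.001]
wrist_force: [-3.2, 1.4, 8.5]
grip_width: 0.0213
finger_force: 60.3
```

```bash
python3 -c "
from h import *
st()"
```

```text
t 10.6333 tcp [ 0.5621 -0.0175  0.0538] F [-3.2  1.4  8.5] w 0.0213 g 60.3 yawy 0.1744 z [ 0.003 -0.    -1.   ]
carr [ 550.5 -114.5] Fcarr [-2.93  1.95]
```

>>> step_arm([
  [[0, 1.5, 0, 0, 0, 0, 0], [0, 0, 0, 0, 0, 0, 0.3], [0, 0, 0, 0, 0, 0, 0.35], [0, 0, 0, 0, 0, 0, 0.35], [0, 0, 0, 0, 0, 0, 0.35], [0, 0, 0, 0, 0, 0, 0.35], [0, 0, 0, 0, 0, 0, 0.35]],
])

```text
clock: 11.22
tool_pos: [0.5602, -0.0162, 0.0508]
ee_rot: [0.273, -3.129, -0.0]
wrist_force: [0.4, 0.4, -0.3]
grip_width: 0.0298
finger_force: 0.0
```

Run:
```python
from h import *
st();save('top','t5');save('scene','s5');save('wrist','w5')
# cap displacement along y seen by scene/top: plate corner matching start vs now
a=cv2.imread('pics/s5.png')[185:245,285:350]
b=cv2.imread('pics/w5.png')
cv2.imwrite('pics/c5.png',cv2.resize(a,None,fx=9,fy=9,interpolation=cv2.INTER_CUBIC))
cv2.imwrite('pics/w5b.png',cv2.convertScaleAbs(cv2.resize(b,(800,600)),alpha=1.6,beta=15))
```

```text
t 11.2167 tcp [ 0.5602 -0.0162  0.0508] F [ 0.4  0.4 -0.3] w 0.0298 g 0.0 yawy 0.1741 z [-0.001  0.    -1.   ]
carr [ 548.9 -112.9] Fcarr [0.42 0.29]
```

View pics/c5.png

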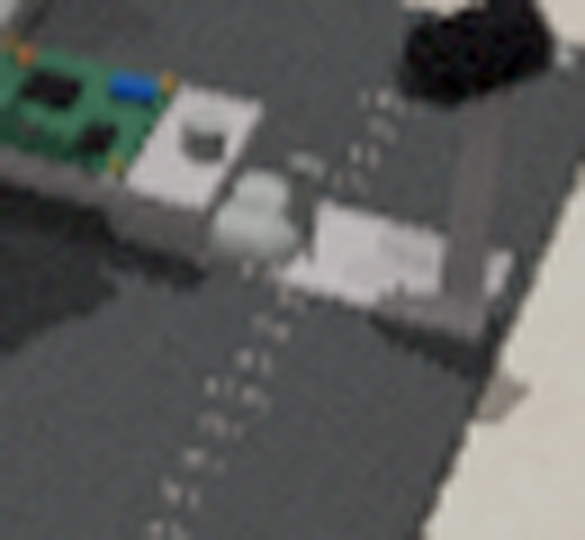

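View pics/w5b.png

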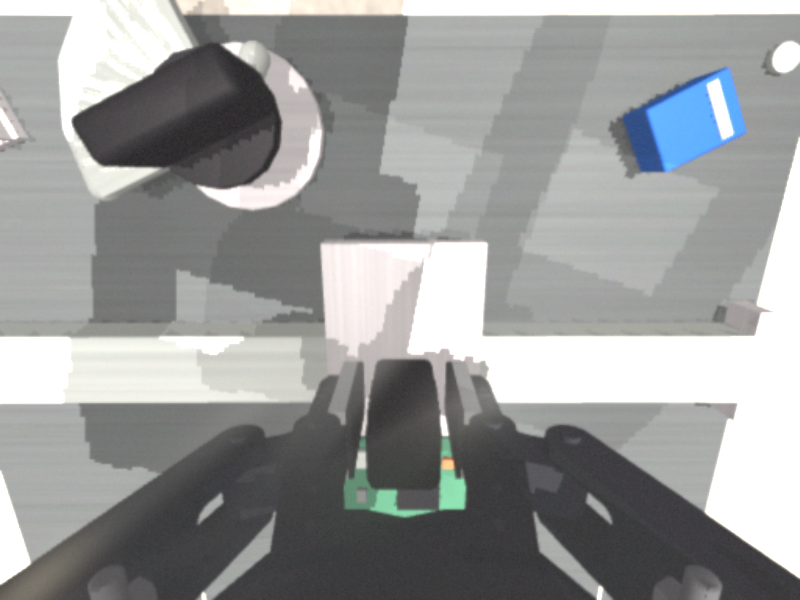

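The handle (370–440) is centred between the fingers (362, 448). The cap sits over the ridges' line, and the knob is well turned.

Run:
```python
from h import *
r=lambda P:(MC@P[:2]*1000).round(1)
f=1.5625
for u in(323,486):print('edge',r(atz('w5',u/f,300/f,.04)))
for u,v in((370,480),(440,480)):print('handle',r(atz('w5',u/f,v/f,.09)))
# cap in scene now; groove/ pointer
c=lambda u,v,z:r(atz('s5',285+u/9,185+v/9,z))
print('cap',c(204,130,.05),'plate far corners',c(205,205,.04),c(262,103,.04))
```

```text
edge [ 519.4 -143.3]
edge [519.4 -82.2]
handle [ 558.9 -122.8]
handle [ 558.9 -102.6]
cap [ 662.3 -118.3] plate far corners [ 671.8 -142.8] [670.8 -81.8]
```

>>> step_arm([
  [[0, 0, 0, 0, 0, 0, 0.2], [0, 0, 0, 0, 0, 0, 0], [0, 0, 0, 0, 0, 0, 0], [0, 0, 0, 0, 0, 0, 0], [0, 0, 0, 0, 0, 0, 0], [0, 0, 0, 0, 0, 0, 0]],
], squeeze=60)

```text
clock: 11.87
tool_pos: [0.5604, -0.0163, 0.0512]
ee_rot: [0.273, -3.13, 0.0]
wrist_force: [-0.6, -1.8, 1.4]
grip_width: 0.0211
finger_force: 59.2
```

```bash
python3 -c "
from h import *
st()"
```

```text
t 11.8667 tcp [ 0.5604 -0.0163  0.0512] F [-0.6 -1.8  1.4] w 0.0211 g 59.2 yawy 0.1743 z [-0. -0. -1.]
carr [ 549.1 -113.1] Fcarr [-0.9  -1.67]
```

>>> step_arm([
  [[0, 0, 0, 0, 0, 0, 0.35], [0, 0, 0, 0, 0, 0, 0.35], [0, 0, 0, 0, 0, 0, 0.35], [0, -0.4, 0, 0, 0, 0, 0.35], [0, 0, 0, 0, 0, 0, 0.2], [0, 0, 0, 0, 0, 0, 0], [0, 0, 0, 0, 0, 0, 0], [0, 0, 0, 0, 0, 0, 0], [0, 0, 0, 0, 0, 0, 0], [0, 0, 0, 0, 0, 0, 0]],
], squeeze=60)

```text
clock: 12.7
tool_pos: [0.5606, -0.0166, 0.0513]
ee_rot: [-0.273, 3.13, -0.0]
wrist_force: [0.4, -0.2, 2.2]
grip_width: 0.0212
finger_force: 59.3
```

```bash
python3 -c "
from h import *
st()"
```

```text
t 12.7 tcp [ 0.5606 -0.0166  0.0513] F [ 0.4 -0.2  2.2] w 0.0212 g 59.3 yawy 0.1742 z [ 0. -0. -1.]
carr [ 549.2 -113.4] Fcarr [ 0.36 -0.3 ]
```

The carriage is seated with almost no side force, and the grip is firm. I'm handing the job in.

```bash
python3 -c "
from h import *
print(arm.close_job())"
```

```text
the job is handed in; nothing more can be done
None
```

I turned the lock knob about 1.15 rad, past its detent, then slid the carriage into the camera clip's notch and handed the job in at about 12.7 s. The handle is still held at about 59 N, with under 1 N of side force; the hand-in call gave no verdict.

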